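Centre a flat bar on the checking stand's stage and slide it under the spindle

TASK

Pull the stage plate of the checking stand fully out towards its tab side, then lay the flat steel bar flat on it along the long scribed line, square and midway between the two end stops, and let go of it. Then push the stage fully home under the bridge with the bar still centred. Leave the other loose parts where they are.

Things in the scene. Friction and masses are not known exactly. Their poses are not given: they have to be found in the camera images.
- stand: Grey checking stand fixed on the bench, base 120 x 190 x 12 mm. Origin: centre of its underside. Its -x side is the front, where the stage comes out towards the robot. A bridge on two posts (y = -83 and +83 mm) crosses it at x = +20 mm: crossbar 16 mm wide, z 87 to 101 mm, screw heads to 105 mm; a pointed spindle hangs from its middle, tip at z = 58 mm.
- stage (a joint): The dark stage plate's slide in the stand, m: 0 = fully home, the plate's scribed line under the spindle; 0.065 = fully out at the front (-x of the stand). Friction about 2 N.
- stage_centre (a point): Where the two scribed white lines cross on top of the dark stage plate, the centre of the bar's place; 32 mm above the bench, moves with the stage. x along the slide towards home, y along the long line from stop to stop. Plate: x -76 to +28, y -72 to +72 mm. Two end stops, 10 mm high, 40 mm in x, inner faces at y = -63 and +63 mm: 8 mm of play at each end of a centred bar.
- tab_top (a point): Middle of the top of the upright steel pull tab at the front edge of the stage plate, 64 mm above the bench; tab 10 mm thick (x), 32 mm wide (y), 32 mm tall above the plate. It lies 70 mm in front (-x) of stage_centre. Pinch it along x from above.
- flat_bar: Plain flat steel bar, 22 (x) x 110 (y) x 6 (z) mm, lying loose on the bench, its long axis y. Origin: centre of its underside. Both ends are alike.
- shim_ring: Bystander: flat steel ring, 52 mm outside, 4 mm thick, on the bench. Origin: centre of underside.
- nut_m20: Bystander: large steel hexagon nut, 30 x 35 x 16 mm, on the bench. Origin: centre of underside.
- seal_ring: Bystander: black ring, 56 mm outside, 8 mm thick, on the bench. Origin: centre of underside.

How it is judged:
On the way, in this order (a step that is already met when the one before it is completed fails the run):
1. the stage is pulled fully out (within 4 mm) (value of joint stage above 0.061 m), for 0.2 s.
2. with the stage still out (within 8 mm), the bar lies flat and centred on it (within 4 mm each way and 4 degrees), let go (x of flat_bar in the frame of stage_centre between -0.004 and 0.004 m and y of flat_bar in the frame of stage_centre between -0.004 and 0.004 m and z of flat_bar in the frame of stage_centre between -0.003 and 0.003 m and angle between the y axis of flat_bar and the y axis of stage_centre, either way round below 0.07 rad and angle between flat_bar's own z axis and vertical below 0.05 rad and linear speed of flat_bar below 0.02 m/s and value of joint stage above 0.057 m and contact force between the fingers and flat_bar below 0.1 N), for 0.3 s.
At the end, for the whole second after the job is handed in: The stage is fully home (within 4 mm) under the bridge, and the flat bar lies flat and at rest on it, within 4 mm of the crossing of the scribed lines along and across, and square to the stops within 4 degrees (x of flat_bar in the frame of stage_centre between -0.004 and 0.004 m and y of flat_bar in the frame of stage_centre between -0.004 and 0.004 m and z of flat_bar in the frame of stage_centre between -0.003 and 0.003 m and angle between the y axis of flat_bar and the y axis of stage_centre, either way round below 0.07 rad and angle between flat_bar's own z axis and vertical below 0.05 rad and linear speed of flat_bar below 0.02 m/s and value of joint stage below 0.004 m); the robot touches nothing.
It fails at once if another loose part is shifted by more than 20 mm (distance of any of shim_ring, nut_m20, seal_ring from where it was at the start of the episode above 0.02 m).
It also fails if it takes over 64 s, if anything falls off the work surface, if the arm or the gripper's body presses on something with over 40 N, if the wrist force passes 120 N, or if a joint passes its speed limit or range.

ROBOT

A 6-joint arm with a two-finger parallel gripper is mounted at the origin on a cart in front of the work surface, level with it; the furniture and walls round the work are solid. World frame = base frame: x ahead of the robot, y to its left, z up, the work surface at z = 0. Lengths are in m, angles in rad, forces in N, time in s.
With the tool pointing down it reaches from about 0.3 to 0.875 m from the base axis. Payload 6.4 kg.
Tool frame: the origin (TCP) lies midway between the tips of the shut fingers; the grasp point (between the pads) lies 19 mm behind it; z points along the fingers, y is the line along which they close (so a half turn about z gives the same grasp; the last joint's range is limited). The gripper opens to 85 mm and grips with 20 to 120 N. Pads are 22 mm wide; open, the fingers measure 114 mm over their backs; the gripper's body (76 mm by 85 mm) begins 54 mm behind the grasp point. The pads swing forward as they close: fully open they stand 13 mm farther back than shut.
Start: joints at [-1.352, 0.181, 1.607, -0, 1.354, -0.206], TCP at [0.237, -0.524, 0.231] pointing down, gripper open.
Joint ranges: [-2.99, 2.99], [-0.89, 2.07], [0.3, 2.58], [-1.14, 4.28], [0, 2.63], [-3.12, 3.12]. Speed limits (rad/s): [2.57, 2.57, 3.01, 3.14, 3.14, 3.14].

INTERFACE

Orientations are given as a unit quaternion [w, x, y, z].
In Python, from bench import * gives the robot as it stands.
- The arm moves only by the tool play_rows, never from a script. Its argument "plan" is a list of rows, each a list of 3 entries, a list of its own where there are three numbers: the finger opening in mm, from 0 to 85.4, then the shift along the tool's x, y, z normalised to -1 to 1, where 1 is 40 cm, then the turn about the tool's z normalised to -1 to 1, where 1 is pi rad. A call has 1 to 10 rows; each row is the pose to reach, as a shift and turn from the pose commanded when the call began, along the tool's axes at that moment, turning the shorter way round; what a row does not reach only later rows make up. A row lasts 1/10 s, in which the tool goes at most 50 mm and 8.59 degrees, less where a joint would pass 70% of its speed; a pose out of reach is approached as far as the arm can. A call with a number of a shift or a turn outside -1 to 1 is refused whole. A call with a gripper value outside its range is refused whole. The fingers move at their own pace and stop on an object; the grip force is fixed at half the most. Time passes only in rows, so rows that repeat a pose let the fingers close. It gives the time, the measured TCP pose, the force, the opening and the grip force at its end, in the units of the state.
- get_obs(): the state, without advancing time (a new reading comes with each control period).
- camera(name): name is "side" or "top" or "wrist"; returns a dict with "image" (400x640x3 uint8, red, green, blue), "range_z" (400x640 float32, m along the optical axis (not along the pixel's ray), 0 where there is no reading), "intrinsics" (3x3 intrinsics, pixels), "rvec" (rotation vector, rad) and "tvec" (3), from world to camera coordinates, as OpenCV has them; the wrist camera has in their place "T_tool_cam" (4x4, takes a point from camera to tool coordinates, whose origin is the TCP and whose axes are the flange's). Camera axes: x right, y down, z forward; pixel columns grow to the right and rows downward; lengths in m; the calibration is good to about 2 mm. The wrist camera is an equidistant fisheye: a pixel r from the principal point sees the ray r / f radians off the axis. A picture is of the moment at which its call begins: read the wrist's pose just before it.
- hand_in(): hands the job in; it is judged then, once.
Trained networks look in a picture, given as the dict that the camera call returned (one of the last four; its "shot" number tells which), for a name from the list of things; names that differ only in an ending like _2 or _b are one class to them, and where a whole thing is asked for, a point or a joint stands for the part that bears it (a point fixed in the world has none). Each returns a list of dicts, best first, with "conf" (0 to 1); they miss things now and then, are a little off and sometimes report something else, mostly with a low value. They report only what shows in the picture. A call takes as long as a camera call.
- search_frame(picture, label): "rect" ([centre column, centre row, width, height] in pixels, round what is visible of it).
- masks_of(picture, label): "mask" (400x640 bool, what is visible of it) and "rect" ([centre column, centre row, width, height] in pixels, round what is visible of it).
The state is a dict: "time_s": time; "q": joint angles; "dq": joint speeds; "joint_efforts": joint torques, N m; "eef_pos": TCP position; "eef_rot": TCP orientation; "wrist_force": force on the tool from outside, world axes, zero at the start; "torque": the same for the moment, N m; "opening": opening from 0.0 (shut) to 1.0 (fully open); "grasp_force": force on a finger pad.
Only numpy, scipy, OpenCV 4.12 (cv2) and the standard library are available. Lean on these libraries where they do the work, as an engineer would, in place of code of your own. Each camera call takes 0.05 s, during which the arm holds its last target. There are 200 camera calls.

## Working session

There is one attempt and no reset: what is moved stays moved. The work goes in short steps, Python scripts to look and compute and a tool call to move; the robot and the scene stay as the last step left them, time stands still between calls to the robot, and variables do not carry over. Pictures are saved under pics/ and viewed, at most 13 in all, crops included, and the job is handed in when it is done.

Besides the shell and the picture viewer there is one more tool, called after "Emit:" by a JSON object that holds its "name" and its "arguments", one argument or row to a line. play_rows: Moves the arm, as the interface text tells. Its arguments: {"type":"object","properties":{"plan":{"type":"array","items":{"type":"array"}}},"required":["plan"]}

```bash
mkdir -p pics
cat > h.py <<'E'
from bench import *
import numpy as np, cv2
def pts(c, mask=None):
    """world points for fixed cameras: HxWx3, nan where no reading"""
    z=c["range_z"].astype(float); K=c["intrinsics"]; h,w=z.shape
    u,v=np.meshgrid(np.arange(w),np.arange(h))
    P=np.stack([(u-K[0,2])/K[0,0]*z,(v-K[1,2])/K[1,1]*z,z],-1)
    R=cv2.Rodrigues(np.array(c["rvec"],float))[0]
    P=(P-np.array(c["tvec"]).ravel())@R
    P[z<=0]=np.nan
    return P
def save(c,n,crop=None,s=1):
    im=c["image"][:,:,::-1]
    if crop: im=im[crop[1]:crop[3],crop[0]:crop[2]]
    cv2.imwrite("pics/"+n,cv2.resize(im,None,fx=s,fy=s,interpolation=cv2.INTER_CUBIC))
E
python3 - <<'E'
from h import *
o=get_obs();print({k:np.round(v,3) for k,v in o.items()})
ims=[]
for n in("top","side"):
    c=camera(n);save(c,n+"0.png");P=pts(c)
    print(n,np.round(c["tvec"],3).ravel(),np.round(c["intrinsics"],1).ravel())
    for l in("stand","stage","tab_top","flat_bar","shim_ring","nut_m20","seal_ring"):
        for m in masks_of(c,l)[:2]:
            q=P[m["mask"]];q=q[~np.isnan(q[:,0])]
            if not len(q):continue
            r=cv2.minAreaRect((q[:,:2]*1000).astype(np.float32))
            print(l,round(m["conf"],2),np.round(m["rect"]),"med",np.round(np.median(q,0),3),"z5-95",np.round(np.percentile(q[:,2],[5,95]),3),"mar",np.round(r[0]),np.round(r[1]),round(r[2],1))
E
```

```text
{'time_s': np.float64(0.0), 'q': array([-1.352,  0.182,  1.608, -0.   ,  1.354, -0.206]), 'dq': array([ 0.001, -0.001,  0.002,  0.   , -0.   ,  0.001]), 'joint_efforts': array([ 0.0000e+00, -4.4487e+01, -3.5134e+01, -0.0000e+00,  9.0000e-03,
        0.0000e+00]), 'eef_pos': array([ 0.237, -0.523,  0.23 ]), 'eef_rot': array([-0.001,  0.978,  0.211, -0.   ]), 'wrist_force': array([0.496, 0.716, 0.027]), 'torque': array([0.032, 0.063, 0.033]), 'grasp_force': np.float64(0.0), 'opening': np.float64(0.999)}
top [0.195 0.55  0.91 ] [420.4   0.  314.1   0.  420.4 190.5   0.    0.    1. ]
stand 0.97 [335. 149.  92.  64.] med [0.64  0.147 0.032] z5-95 [0.01  0.102] mar [644. 143.] [198. 135.] 82.8
stage 0.86 [335. 156.  68.  47.] med [0.625 0.147 0.032] z5-95 [0.029 0.043] mar [625. 145.] [149.  97.] 82.8
stage 0.74 [330. 249.  50.   9.] med [0.421 0.157 0.006] z5-95 [0.003 0.009] mar [422. 157.] [108.  20.] 89.6
tab_top 0.64 [335. 159.  67.  48.] med [0.624 0.149 0.032] z5-95 [0.029 0.042] mar [625. 147.] [149.  96.] 83.0
flat_bar 0.61 [329. 248.  47.   8.] med [0.421 0.157 0.006] z5-95 [0.00
[... 540 characters left out ...]
r [622. 164.] [266. 148.] 74.4
tab_top 0.76 [264. 228.  72.  58.] med [0.63  0.147 0.033] z5-95 [0.03  0.055] mar [639. 152.] [270. 139.] 59.3
flat_bar 0.81 [336. 194.  33.  16.] med [0.426 0.151 0.007] z5-95 [0.004 0.009] mar [423. 152.] [90. 24.] 89.2
shim_ring 0.55 [420. 287.  32.  24.] med [0.528 0.46  0.005] z5-95 [0.003 0.007] mar [525. 459.] [52. 50.] 14.5
nut_m20 0.81 [361. 302.  24.  20.] med [0.629 0.404 0.014] z5-95 [0.001 0.018] mar [624. 404.] [38. 40.] 67.4
nut_m20 0.48 [420. 288.  31.  22.] med [0.528 0.461 0.005] z5-95 [0.003 0.007] mar [526. 459.] [52. 51.] 20.1
seal_ring 0.63 [216. 188.  16.  15.] med [ 0.625 -0.063  0.008] z5-95 [0.004 0.011] mar [618. -59.] [51. 27.] 52.3
```

Run:
```python
from h import *
c=camera("top");P=pts(c);save(c,"t1.png",(240,90,420,290),4 and 3)
# tab top points, plate points
def fit(sel,n):
    q=P[sel];r=cv2.minAreaRect((q[:,:2]*1000).astype(np.float32));print(n,len(q),np.round(r[0],1),np.round(r[1],1),round(r[2],1),"med",np.round(np.median(q,0),4))
X,Y,Z=P[...,0],P[...,1],P[...,2]
box=(X>.5)&(X<.75)&(Y>0)&(Y<.3)
fit(box&(X<.62)&(abs(Z-.064)<.006),"tab")
fit(box&(X>.55)&(abs(Z-.032)<.004),"plate")
fit(box&(X>.6)&(abs(Z-.1)<.008),"bridge")
fit((abs(X-.42)<.03)&(abs(Y-.157)<.08)&(Z>.003)&(Z<.012),"bar")
fit(box&(abs(Z-.012)<.004),"base")
```

```text
tab 71 [583.4 151.9] [30.8  9.8] 83.0 med [0.5826 0.1518 0.0633]
plate 2596 [664.3 142.7] [172.5 174.8] 82.6 med [0.6246 0.1454 0.0321]
bridge 813 [678.5 175.2] [248.7  48.4] 71.7 med [0.6685 0.1492 0.1011]
bar 552 [420.7 156.6] [ 58.7 158.3] 1.6 med [0.4228 0.1568 0.006 ]
base 910 [635.8 141.2] [198.4 251. ] 83.0 med [0.6418 0.1612 0.012 ]
```

View pics/t1.png

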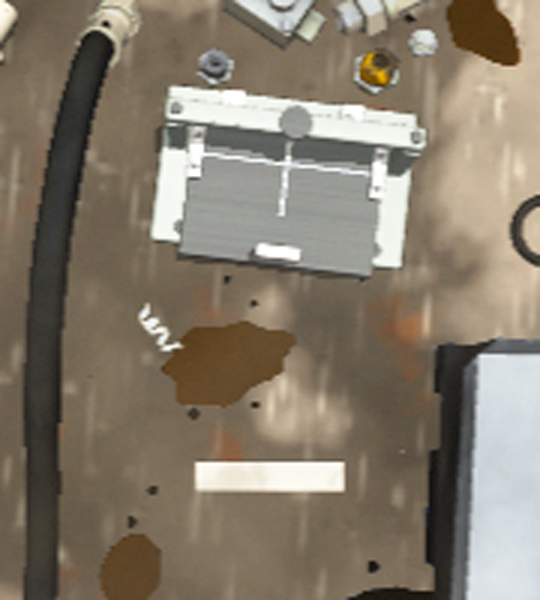

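View pics/side0.png

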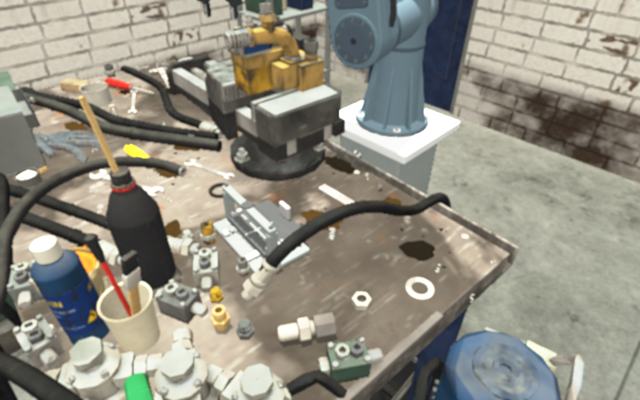

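The top crop shows the stand yawed about -7°, with the white tab at (277,252). The bar is at (270,477) and a machine block sits to the right. Next I need the obstacle heights and an exact stand frame.

Run:
```python
from h import *
c=camera("top");P=pts(c);cs=camera("side");Q=pts(cs).reshape(-1,3)
A=P.reshape(-1,3);X,Y,Z=P[...,0],P[...,1],P[...,2]
a=np.radians(-7);R=np.array([[np.cos(a),-np.sin(a)],[np.sin(a),np.cos(a)]])
T=np.array([.5834,.1519])+R@[.07,0];print("sc from tab",T)
L=(P[...,:2]-T)@R
def ext(n,s):
    q=L[s];print(n,s.sum(),"x",np.round(np.percentile(q[:,0],[1,50,99])*1000,1),"y",np.round(np.percentile(q[:,1],[1,50,99])*1000,1))
inn=(abs(L[...,0])<.11)&(abs(L[...,1])<.11)
ext("base",inn&(abs(Z-.012)<.003)); ext("plate",inn&(abs(Z-.032)<.003)&(abs(L[...,1])<.085));ext("bridge",inn&(abs(Z-.101)<.004)&(L[...,0]>-.02));ext("stops",inn&(abs(Z-.042)<.003))
ext("tab",inn&(abs(Z-.064)<.005)&(L[...,0]<-.04))
b=masks_of(c,"flat_bar")
g=cv2.inRange(c["image"],(200,195,180),(255,255,255))
s=(g>0)&(abs(X-.42)<.03)&(abs(Y-.157)<.08)
q=P[s];r=cv2.minAreaRect((q[:,:2]*1000).astype(np.float32));print("bar",s.sum(),r,np.median(q,0))
# max height grid 10cm cells from both
W=np.vstack([A,Q]);W=W[~np.isnan(W[:,0])]
xs=np.arange(0,.9,.1);ys=np.arange(.5,-.75,-.1)
print("rows y, cols x0..",xs)
for y in ys:
    print(round(y,1),[ (lambda k:int(1000*np.percentile(W[k,2],98)) if k.sum()>5 else -1)((abs(W[:,0]-x-.05)<.05)&(abs(W[:,1]-y)<.05)) for x in xs])
save(c,"t2.png")
```

```text
sc from tab [0.65287823 0.14336915]
base 827 x [-63.7  -8.7 104. ] y [-94.4  12.8  94.4]
plate 2468 x [-75.1 -27.9 102.5] y [-70.2  -0.2  69.8]
bridge 637 x [ 6.3 14.1 23.3] y [-87.5   0.6  87.8]
stops 234 x [-73.8   9.3 109.5] y [-80.4  16.   79.5]
tab 71 x [-75.  -70.1 -65. ] y [-15.2  -0.2  15.2]
bar 472 ((422.1084899902344, 157.80548095703125), (109.89633178710938, 20.283905029296875), 89.4662094116211) [0.42303259 0.15466598 0.00621002]
rows y, cols x0.. [0.  0.1 0.2 0.3 0.4 0.5 0.6 0.7 0.8]
0.5 [-842, -1, -9, 3, 3, 6, 7, 58, 68]
0.4 [-842, -1, -10, 3, 3, 5, 17, 42, 94]
0.3 [-840, -1, 25, 46, 109, 140, 140, 113, 47]
0.2 [2, 3, 2, 3, 8, 62, 103, 56, 56]
0.1 [358, 356, 464, 199, 197, 62, 105, 53, 320]
0.0 [251, 14, 515, 328, 392, 344, 8, 30, 166]
-0.1 [152, 3, 209, 355, 381, 353, 8, 5, 29]
-0.2 [3, -1, 202, 338, 236, 34, 45, 9, 29]
-0.3 [-839, -1, 2, 203, 203, 36, 44, 52, 59]
-0.4 [-1, -8, 118, 130, 130, 34, 36, 56, 68]
-0.5 [-1, -8, 300, 141, 135, 31, 36, 56, 151]
-0.6 [-1, -38, 295, 143, 137, 8, 35, 29, 152]
-0.7 [-1, -1, -1, 27, 29, 53, 54, 35, 151]
```

View pics/t2.png

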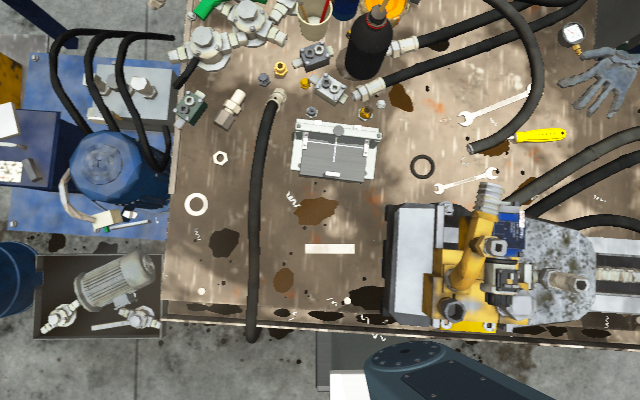

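The height grid puts the machine at up to ~0.39 m between the arm and the bench area, so I'll go over it. The stage is about 15 mm out already. First I lift the arm.

Emit:
{"name": "play_rows", "arguments": {
  "plan": [
    [85,[0,0,-0.85],0],
    [85,[0,0,-0.85],0],
    [85,[0,0,-0.85],0],
    [85,[0,0,-0.85],0],
    [85,[0,0,-0.85],0],
    [85,[0,0,-0.85],0],
    [85,[0,0,-0.85],0],
    [85,[0.74,-0.59,-0.85],0],
    [85,[0.74,-0.59,-0.85],0],
    [85,[0.74,-0.59,-0.85],0]
  ]
}}

```text
time_s: 2.0
eef_pos: [0.3057, -0.3893, 0.5712]
eef_rot: [0.0, 0.978, 0.21, 0.0]
wrist_force: [0.0, 0.4, 1.7]
opening: 0.992
grasp_force: 0.0
```

```bash
cat >> h.py <<'E'
from scipy.spatial.transform import Rotation as Ro
def go(x,y,z,yaw_y_deg,o=None):
    """shift/turn entries to reach TCP xyz with tool y at yaw (world deg)"""
    o=o or get_obs();w=o["eef_rot"];R=Ro.from_quat([w[1],w[2],w[3],w[0]]).as_matrix()
    d=R.T@(np.array([x,y,z])-o["eef_pos"]);ty=np.degrees(np.arctan2(R[1,1],R[0,1]))
    t=-(yaw_y_deg-ty+180)%360-180 if 0 else ((ty-yaw_y_deg+180)%360-180)
    print("t",round(float(o["time_s"]),2),"pos",np.round(o["eef_pos"],4),"tooly",round(ty,2),"tilt",np.round(R[:2,2],4),"F",np.round(o["wrist_force"],1),"shift",np.round(d/.4,4),"turn",round(t/180,4))
E
python3 -c "
from h import *
go(.583,.152,.3,-7);go(.583,.152,.045,-7)"
```

```text
t 2.0 pos [ 0.3057 -0.3893  0.5712] tooly -65.73 tilt [ 0.0003 -0.    ] F [0.  0.4 1.7] shift [ 1.1879 -0.9488  0.6783] turn -0.3263
t 2.0 pos [ 0.3057 -0.3893  0.5712] tooly -65.73 tilt [ 0.0003 -0.    ] F [0.  0.4 1.7] shift [ 1.1878 -0.9489  1.3158] turn -0.3263
```

Emit:
{"name": "play_rows", "arguments": {
  "plan": [
    [85,[0.98,-0.78,0],-0.3263],
    [85,[0.98,-0.78,0],-0.3263],
    [85,[0.98,-0.78,0],-0.3263],
    [85,[0.98,-0.78,0],-0.3263],
    [85,[0.98,-0.78,0],-0.3263],
    [85,[0.98,-0.78,0],-0.3263],
    [85,[0.98,-0.78,0],-0.3263],
    [85,[0.98,-0.78,0],-0.3263],
    [85,[0.98,-0.78,0],-0.3263],
    [85,[0.98,-0.78,0],-0.3263]
  ]
}}

```text
time_s: 3.0
eef_pos: [0.5339, 0.0568, 0.5716]
eef_rot: [0.0, 0.748, 0.663, 0.0]
wrist_force: [0.3, -0.9, 1.0]
opening: 0.997
grasp_force: 0.0
```

```bash
python3 -c "
from h import *
go(.583,.152,.25,-7);go(.583,.152,.042,-7)"
```

```text
t 3.0 pos [0.5339 0.0568 0.5716] tooly -6.91 tilt [ 0.0008 -0.0002] F [ 0.3 -0.9  1. ] shift [0.2512 0.0926 0.8039] turn 0.0005
t 3.0 pos [0.5339 0.0568 0.5716] tooly -6.91 tilt [ 0.0008 -0.0002] F [ 0.3 -0.9  1. ] shift [0.2513 0.0922 1.3239] turn 0.0005
```

Emit:
{"name": "play_rows", "arguments": {
  "plan": [
    [70,[0.251,0.0925,0.1],0],
    [70,[0.251,0.0925,0.2],0],
    [70,[0.251,0.0925,0.93],0],
    [70,[0.251,0.0925,0.93],0],
    [70,[0.251,0.0925,0.93],0],
    [70,[0.251,0.0925,0.93],0],
    [70,[0.251,0.0925,0.93],0],
    [70,[0.251,0.0925,0.93],0],
    [70,[0.251,0.0925,0.93],0],
    [70,[0.251,0.0925,0.93],0]
  ]
}}

```text
time_s: 4.0
eef_pos: [0.5796, 0.1497, 0.1948]
eef_rot: [-0.003, 0.748, 0.663, -0.003]
wrist_force: [-0.3, -0.6, -0.6]
opening: 0.821
grasp_force: 0.0
```

```bash
python3 -c "
from h import *
go(.583,.152,.08,-7);go(.583,.152,.042,-7)
c=camera('wrist');save(c,'w1.png')"
```

```text
t 4.0 pos [0.5796 0.1497 0.1948] tooly -6.92 tilt [-0.0082 -0.0004] F [-0.3 -0.6 -0.6] shift [0.0071 0.0102 0.287 ] turn 0.0005
t 4.0 pos [0.5796 0.1497 0.1948] tooly -6.92 tilt [-0.0082 -0.0004] F [-0.3 -0.6 -0.6] shift [0.0072 0.011  0.382 ] turn 0.0005
```

View pics/w1.png

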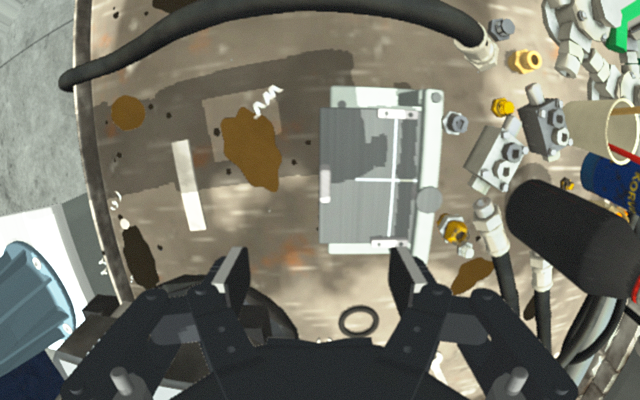

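The tab at (325,186) is centred between the open fingers in column. I'll descend and pinch it.

Emit:
{"name": "play_rows", "arguments": {
  "plan": [
    [70,[0.0065,0.008,0.15],0],
    [70,[0.0065,0.008,0.25],0],
    [70,[0.0065,0.008,0.33],0],
    [70,[0.0065,0.008,0.385],0],
    [70,[0.0065,0.008,0.385],0],
    [0,[0.0065,0.008,0.385],0],
    [0,[0.0065,0.008,0.385],0],
    [0,[0.0065,0.008,0.385],0],
    [0,[0.0065,0.008,0.385],0],
    [0,[0.0065,0.008,0.385],0]
  ]
}}

```text
time_s: 5.05
eef_pos: [0.5867, 0.1521, 0.047]
eef_rot: [0.001, 0.749, 0.663, 0.001]
wrist_force: [-2.0, 0.7, 5.9]
opening: 0.099
grasp_force: 60.1
```

```bash
python3 -c "
from h import *
o=get_obs();print(o['opening'],o['grasp_force']);go(.583,.152,.042,-7)"
```

```text
0.09914540874826516 60.14154016971588
t 5.05 pos [0.5867 0.1521 0.047 ] tooly -6.94 tilt [0.0021 0.0002] F [-2.   0.7  5.9] shift [-0.0013 -0.0091  0.0124] turn 0.0004
```

Emit:
{"name": "play_rows", "arguments": {
  "plan": [
    [0,[0,-0.02,0],0],
    [0,[0,-0.04,0],0],
    [0,[0,-0.06,0],0],
    [0,[0,-0.08,0],0],
    [0,[0,-0.1,0],0],
    [0,[0,-0.11,0],0],
    [0,[0,-0.118,0],0],
    [0,[0,-0.125,0],0],
    [0,[0,-0.13,0],0],
    [0,[0,-0.13,0],0]
  ]
}}

```text
time_s: 6.05
eef_pos: [0.535, 0.1586, 0.047]
eef_rot: [0.001, 0.749, 0.663, 0.001]
wrist_force: [0.8, 0.8, 7.7]
opening: 0.099
grasp_force: 61.5
```

```bash
python3 -c "
from h import *
o=get_obs();print(o['opening'],o['grasp_force']);go(.583,.152,.042,-7)"
```

```text
0.09912287268816014 61.50094985961914
t 6.05 pos [0.535  0.1586 0.047 ] tooly -6.93 tilt [0.0033 0.0005] F [0.8 0.8 7.7] shift [-0.002   0.121   0.0128] turn 0.0004
```

Emit:
{"name": "play_rows", "arguments": {
  "plan": [
    [0,[0,-0.004,0],0],
    [0,[0,-0.008,0],0],
    [0,[0,-0.012,0],0],
    [0,[0,-0.014,0],0],
    [0,[0,-0.014,0],0]
  ]
}}

```text
time_s: 6.55
eef_pos: [0.534, 0.1588, 0.047]
eef_rot: [0.004, 0.749, 0.663, 0.005]
wrist_force: [17.8, 0.4, -9.9]
opening: 0.101
grasp_force: 59.3
```

Run:
```python
from h import *
o=get_obs();print(o['opening'],o['grasp_force']);go(.583,.152,.042,-7)
c=camera("top");P=pts(c);Z=P[...,2]
a=np.radians(-7);R=np.array([[np.cos(a),-np.sin(a)],[np.sin(a),np.cos(a)]])
T=np.array([.5834,.1519])+R@[.07,0]
L=(P[...,:2]-T)@R
inn=(abs(Z-.032)<.003)&(abs(L[...,1])<.068)&(L[...,0]<0.02)&(L[...,0]>-.15)&(abs(L[...,1])>.04)
print("plate front edge vs start", np.round(np.percentile(L[inn][:,0],[0.5,1,2,50]),4))
```

```text
0.10110627888928579 59.33769464492798
t 6.55 pos [0.534  0.1588 0.047 ] tooly -6.97 tilt [0.0129 0.0006] F [17.8  0.4 -9.9] shift [-0.002   0.1234  0.0142] turn 0.0002
plate front edge vs start [-0.1023 -0.1017 -0.1004 -0.0277]
```

Stop reached (17.8 N, motion halted): the stage is fully out. I'll relieve the pull, open and rise, then measure the bar and the stage.

Emit:
{"name": "play_rows", "arguments": {
  "plan": [
    [0,[0,0.011,0],0],
    [0,[0,0.011,0],0],
    [50,[0,0.011,0],0],
    [50,[0,0.011,0],0],
    [50,[0,0.011,0],0],
    [50,[0,0.011,-0.1],0],
    [50,[0,0.011,-0.22],0],
    [50,[0,0.011,-0.33],0],
    [50,[0,-0.109,-0.4],0],
    [50,[0,-0.209,-0.4],0]
  ]
}}

```text
time_s: 7.6
eef_pos: [0.4472, 0.1691, 0.209]
eef_rot: [0.002, 0.749, 0.663, 0.003]
wrist_force: [-0.6, 0.9, -0.4]
opening: 0.586
grasp_force: 0.0
```

```bash
cat > m.py <<'E'
from h import *
a=np.radians(-7);R=np.array([[np.cos(a),-np.sin(a)],[np.sin(a),np.cos(a)]])
def stage(c,guess):
    """refine via plate/tab points in top view"""
    P=pts(c);Z=P[...,2];L=(P[...,:2]-guess)@R
    t=(abs(Z-.064)<.006)&(abs(L[...,0]+.07)<.015)&(abs(L[...,1])<.03)
    p=(abs(Z-.032)<.003)&(abs(L[...,1])<.085)&(L[...,0]<-.01)&(L[...,0]>-.1)
    print("tab n",t.sum(),"rel x",np.round(np.percentile(L[t][:,0],[2,98])*1000,1) if t.any() else 0,"y",np.round(np.percentile(L[t][:,1],[2,98])*1000,1) if t.any() else 0)
    print("plate x",np.round(np.percentile(L[p][:,0],[.5,99])*1000,1),"y",np.round(np.percentile(L[p][:,1],[.5,99.5])*1000,1))
    r=cv2.minAreaRect((P[p][:,:2]*1000).astype(np.float32));print(r)
def bar(c,xy):
    P=pts(c);g=c["image"].min(-1)>185
    s=g&(abs(P[...,0]-xy[0])<.03)&(abs(P[...,1]-xy[1])<.075)
    n,l,st,_=cv2.connectedComponentsWithStats(s.astype(np.uint8));s=l==1+np.argmax(st[1:,4])
    q=P[s];q=q[~np.isnan(q[:,0])];r=cv2.minAreaRect((q[:,:2]*1000).astype(np.float32));print("bar",len(q),np.round(r[0],1),np.round(r[1],1),r[2],np.round(np.median(q,0),4))
E
python3 - <<'E'
from m import *
o=get_obs();go(.423,.157,.2,-.5)
c=camera("top");stage(c,np.array([.6035,.1503]));bar(c,(.4225,.157));save(c,"t3.png",(260,100,420,300),3)
E
```

```text
t 7.6 pos [0.4472 0.1691 0.209 ] tooly -6.98 tilt [0.0067 0.0008] F [-0.6  0.9 -0.4] shift [-0.0374 -0.0565  0.0222] turn -0.036
tab n 55 rel x [-74.  -64.8] y [-14.7  14.7]
plate x [-75.3 -10.6] y [-71.6  70.6]
((560.7927856445312, 155.21864318847656), (143.56434631347656, 65.93797302246094), 83.00430297851562)
bar 481 [448.5 168.6] [ 8.1 74.5] 0.08109606802463531 [0.4496 0.1704 0.5701]
```

View pics/t3.png

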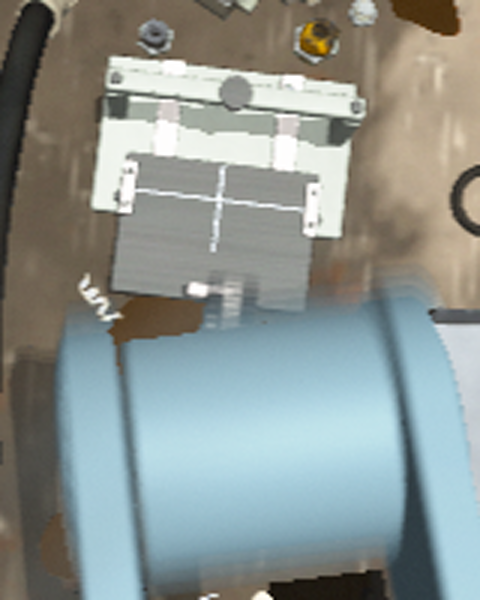

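The picture shows the stage out, with its lines crossing at crop pixel (219,200); the arm hides the bar. I'll measure the bar and the crossing with the wrist camera.

```bash
cat >> m.py <<'E'
def wproj(o,c,uv,z):
    """wrist fisheye pixels -> world points on plane z"""
    K=c["intrinsics"];uv=np.atleast_2d(uv).astype(float)
    d=(uv-[K[0,2],K[1,2]])/[K[0,0],K[1,1]];r=np.linalg.norm(d,axis=1)+1e-12
    ray=np.c_[d/r[:,None]*np.sin(r)[:,None],np.cos(r)]
    w=o["eef_rot"];Rt=Ro.from_quat([w[1],w[2],w[3],w[0]]).as_matrix();M=np.array(c["T_tool_cam"])
    C=Rt@M[:3,3]+o["eef_pos"];D=ray@(Rt@M[:3,:3]).T
    return C+D*((z-C[2])/D[:,2])[:,None]
def wbar(o,c,z):
    for m in masks_of(c,"flat_bar")[:2]:
        k=m["mask"];q=wproj(o,c,np.argwhere(k)[:,::-1],z)
        r=cv2.minAreaRect((q[:,:2]*1000).astype(np.float32));print("wbar",round(m["conf"],2),np.round(m["rect"]),np.round(r[0],1),np.round(r[1],1),round(r[2],2),"mean",np.round(q.mean(0)[:2]*1000,1))
E
python3 - <<'E'
from m import *
o=get_obs();c=camera("wrist");save(c,"w2.png");wbar(o,c,.006)
K=c["intrinsics"];print(K.ravel())
E
```

```text
wbar 0.7 [309. 186.  27.  96.] [422.4 158.8] [110.6  22.7] 89.67 mean [422.3 160.6]
wbar 0.42 [447. 180.  92. 131.] [588.1 145.1] [160.5 116.3] 82.78 mean [586.1 150. ]
[309.70691629   0.         318.83861792   0.         309.70691629
 199.92403922   0.           0.           1.        ]
```

View pics/w2.png

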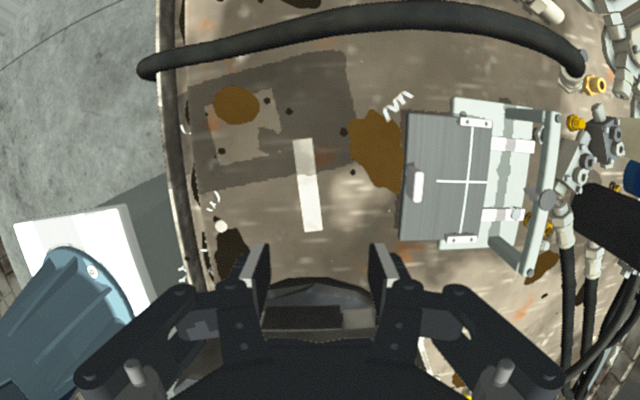

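Wrist view: bar from (303,140) to (312,230), line crossing at about (464,182). That agrees with the top view within 1 mm for the bar. Next is the bar grasp.

Run:
```python
from m import *
o=get_obs();c=camera("wrist");print(wproj(o,c,[[464,182]],.032))
im=c["image"][120:250,400:500].min(-1);
go(.4223,.1583,.05,-.45);go(.4223,.1583,.003,-.45)
```

```text
[[0.60534847 0.14972842 0.032     ]]
t 7.8 pos [0.4447 0.1692 0.2053] tooly -6.87 tilt [ 0.0005 -0.0001] F [ 1.7 -0.2 -0.1] shift [-0.0337 -0.0526  0.3883] turn -0.0357
t 7.8 pos [0.4447 0.1692 0.2053] tooly -6.87 tilt [ 0.0005 -0.0001] F [ 1.7 -0.2 -0.1] shift [-0.0337 -0.0527  0.5058] turn -0.0357
```

Emit:
{"name": "play_rows", "arguments": {
  "plan": [
    [50,[-0.0337,-0.0526,0.1],-0.0357],
    [50,[-0.0337,-0.0526,0.22],-0.0357],
    [50,[-0.0337,-0.0526,0.33],-0.0357],
    [50,[-0.0337,-0.0526,0.42],-0.0357],
    [50,[-0.0337,-0.0526,0.47],-0.0357],
    [50,[-0.0337,-0.0526,0.49],-0.0357],
    [50,[-0.0337,-0.0526,0.49],-0.0357],
    [50,[-0.0337,-0.0526,0.49],-0.0357]
  ]
}}

```text
time_s: 8.6
eef_pos: [0.4243, 0.1581, 0.0099]
eef_rot: [0.0, 0.71, 0.704, 0.0]
wrist_force: [0.2, -0.1, 0.1]
opening: 0.589
grasp_force: 0.0
```

Run:
```python
from m import *
go(.4223,.1583,.003,-.45)
```

```text
t 8.6 pos [0.4243 0.1581 0.0099] tooly -0.51 tilt [0.0012 0.0001] F [ 0.2 -0.1  0.1] shift [ 0.0003 -0.005   0.0173] turn -0.0003
```

Emit:
{"name": "play_rows", "arguments": {
  "plan": [
    [50,[0,-0.004,0.01],0],
    [50,[0,-0.004,0.017],0],
    [50,[0,-0.004,0.017],0],
    [10,[0,-0.004,0.017],0],
    [10,[0,-0.004,0.017],0],
    [10,[0,-0.004,0.017],0],
    [10,[0,-0.004,0.017],0],
    [10,[0,-0.004,0.017],0]
  ]
}}

```text
time_s: 9.4
eef_pos: [0.4218, 0.1582, 0.0031]
eef_rot: [0.0, 0.71, 0.704, 0.0]
wrist_force: [-2.2, -0.1, 5.7]
opening: 0.224
grasp_force: 58.5
```

Run:
```python
from m import *
o=get_obs();print(o["opening"]*85.4,o["grasp_force"]);go(.4223,.1583,.003,-.45)
```

```text
19.089028341119878 58.51212501525879
t 9.4 pos [0.4218 0.1582 0.0031] tooly -0.49 tilt [0.0004 0.    ] F [-2.2 -0.1  5.7] shift [0.0002 0.0013 0.0002] turn -0.0002
```

Emit:
{"name": "play_rows", "arguments": {
  "plan": [
    [10,[0,0,-0.05],0],
    [10,[0,0,-0.13],0],
    [10,[0,0,-0.23],0],
    [10,[0,0,-0.33],0],
    [10,[0,0,-0.37],0],
    [10,[0,0,-0.37],0],
    [10,[0,0,-0.37],0]
  ]
}}

```text
time_s: 10.1
eef_pos: [0.4211, 0.1581, 0.1499]
eef_rot: [-0.0, 0.71, 0.704, -0.0]
wrist_force: [-0.0, -0.3, -0.6]
opening: 0.225
grasp_force: 58.8
```

Run:
```python
from m import *
o=get_obs();print(o["opening"]*85.4,o["grasp_force"]);go(.604,.150,.12,-7)
c=camera("wrist");wbar(o,c,o["eef_pos"][2]+.003);c["image"]=c["image"];save(c,"w3.png")
```

```text
19.210039895452223 58.799312710762024
t 10.1 pos [0.4211 0.1581 0.1499] tooly -0.5 tilt [-0.0002 -0.    ] F [-0.  -0.3 -0.6] shift [-0.0163  0.4575  0.0748] turn 0.0361
wbar 0.62 [318. 247.  48. 192.] [420.6 158.7] [109.8  22.5] 89.6 mean [420.7 167. ]
```

View pics/w3.png

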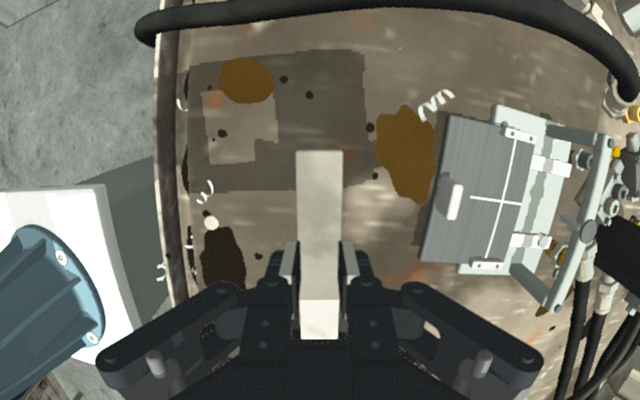

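Bar held level and centred in the grip: its far end is at (319,152), near end at (319,338). Moving over the stage.

Emit:
{"name": "play_rows", "arguments": {
  "plan": [
    [10,[-0.0163,0.1,0],0.0361],
    [10,[-0.0163,0.2,0],0.0361],
    [10,[-0.0163,0.3,0],0.0361],
    [10,[-0.0163,0.4,0],0.0361],
    [10,[-0.0163,0.458,0.02],0.0361],
    [10,[-0.0163,0.458,0.1],0.0361],
    [10,[-0.0163,0.458,0.15],0.0361],
    [10,[-0.0163,0.458,0.15],0.0361],
    [10,[-0.0163,0.458,0.15],0.0361]
  ]
}}

```text
time_s: 11.1
eef_pos: [0.6036, 0.15, 0.089]
eef_rot: [-0.001, 0.749, 0.663, -0.001]
wrist_force: [-0.4, 0.2, -0.2]
opening: 0.22
grasp_force: 58.9
```

Run:
```python
from m import *
o=get_obs();print(o["opening"]*85.4,o["grasp_force"]);go(.6045,.1495,.0345,-7)
c=camera("wrist");wbar(o,c,o["eef_pos"][2]+.003);save(c,"w4.png",(200,80,440,380),2)
```

```text
18.7891580492582 58.90341103076935
t 11.1 pos [0.6036 0.15   0.089 ] tooly -7.0 tilt [-0.0032 -0.0001] F [-0.4  0.2 -0.2] shift [-0.0008  0.0029  0.1362] turn -0.0
wbar 0.79 [320. 246.  50. 191.] [603.1 150.7] [110.5  23.2] 83.51 mean [604.2 158.6]
```

View pics/w4.png

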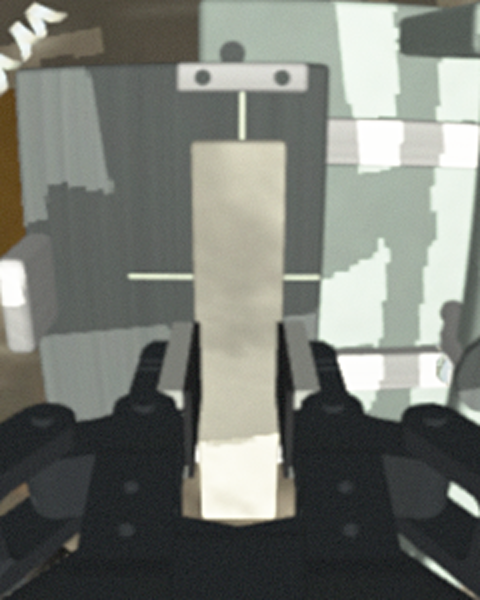

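The scribed line shows at crop (242,92–140), and the cross line at row 277, from (128) to (320). I'll project these to the stage plane.

Run:
```python
from m import *
o=get_obs();c=camera("wrist")
p=wproj(o,c,np.array([[242,95],[242,138],[130,276.5],[318,276.5]])/2+[200,80],.032)[:,:2]
q=wproj(o,c,np.array([[242,92]])/2+[200,80],.042)[:,:2]
tip=wproj(o,c,np.array([[239,142]])/2+[200,80],o["eef_pos"][2]+.003)[:,:2]
t=np.array([.6036,.15]);print(np.round((p-t)@R*1000,1),"stop",np.round((q-t)@R*1000,1),"bar end",np.round((tip-t)@R*1000,1))
```

```text
[[  2.6  62.2]
 [  2.6  48.1]
 [-36.6  -0.2]
 [ 29.3  -0.2]] stop [[ 2.5 63.8]] bar end [[ 1.4 55.2]]
```

Emit:
{"name": "play_rows", "arguments": {
  "plan": [
    [10,[0,0.0035,0.03],0],
    [10,[0,0.0035,0.07],0],
    [10,[0,0.0035,0.1],0],
    [10,[0,0.0035,0.12],0],
    [10,[0,0.0035,0.131],0],
    [10,[0,0.0035,0.131],0],
    [10,[0,0.0035,0.131],0]
  ]
}}

```text
time_s: 11.95
eef_pos: [0.6062, 0.1499, 0.0382]
eef_rot: [0.0, 0.749, 0.663, 0.0]
wrist_force: [-0.6, 1.0, -0.6]
opening: 0.223
grasp_force: 59.1
```

Run:
```python
from m import *
o=get_obs();print(o["opening"]*85.4,o["grasp_force"]);go(.6045,.1495,.0351,-7)
c=camera("wrist");wbar(o,c,.04);save(c,"w5.png",(200,80,440,380),2)
```

```text
19.083998799333727 59.132487773895264
t 11.95 pos [0.6062 0.1499 0.0382] tooly -7.0 tilt [0.0002 0.    ] F [-0.6  1.  -0.6] shift [-0.0015 -0.0041  0.0078] turn 0.0
wbar 0.91 [319. 247.  49. 191.] [605.7 150.2] [109.9  22.3] 82.98 mean [606.7 158.2]
```

View pics/w5.png

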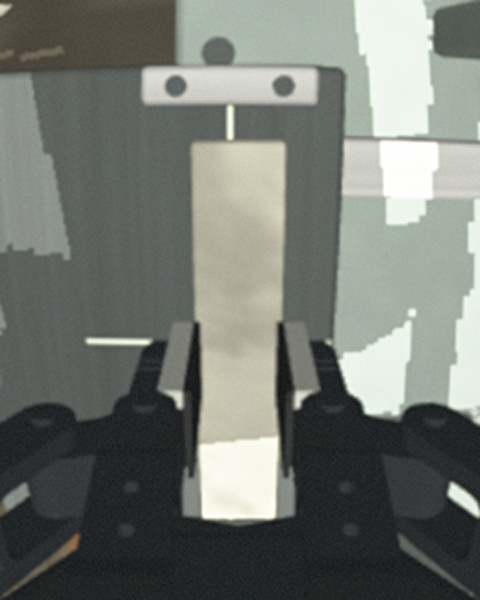

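Bar end centre is at crop col 239 against the line at col 230, so it is about 2 mm too far in +x. The gap to the stop is about 8.8 mm. I'll correct that, lower and release.

Emit:
{"name": "play_rows", "arguments": {
  "plan": [
    [10,[0.0015,-0.005,0],0],
    [10,[0.0015,-0.005,0.003],0],
    [10,[0.0015,-0.005,0.007],0],
    [10,[0.0015,-0.005,0.007],0],
    [10,[0.0015,-0.005,0.007],0]
  ]
}}

```text
time_s: 12.55
eef_pos: [0.6041, 0.1507, 0.0352]
eef_rot: [-0.0, 0.749, 0.663, -0.0]
wrist_force: [-0.6, -0.3, -0.7]
opening: 0.218
grasp_force: 59.1
```

Run:
```python
from m import *
o=get_obs();print(o["opening"]*85.4,o["grasp_force"]);go(.6041,.1503,.0351,-7)
c=camera("wrist");g=c["image"].astype(int)
# line column just past bar end, and bar edges / rows by brightness
im=g.min(-1)
for r in (136,140,144,148,152,158,165): 
    print(r,im[r,290:350:1].tolist() if r in(140,148,158) else "")
```

```text
18.58912200675587 59.12458956241608
t 12.55 pos [0.6041 0.1507 0.0352] tooly -7.0 tilt [-0.0001 -0.    ] F [-0.6 -0.3 -0.7] shift [-0.0009  0.0002  0.0003] turn -0.0
136 
140 [93, 100, 91, 94, 92, 97, 94, 92, 94, 92, 92, 98, 92, 96, 91, 92, 96, 93, 94, 96, 92, 93, 96, 91, 94, 96, 87, 119, 202, 238, 226, 165, 107, 91, 96, 96, 99, 97, 97, 97, 98, 96, 100, 95, 94, 99, 97, 92, 93, 90, 92, 93, 90, 93, 91, 96, 97, 94, 96, 99]
144 
148 [92, 94, 95, 90, 94, 92, 95, 95, 91, 90, 90, 94, 89, 93, 91, 91, 93, 91, 94, 96, 96, 95, 91, 92, 96, 92, 89, 116, 201, 237, 217, 143, 100, 93, 93, 96, 98, 97, 93, 97, 96, 100, 94, 90, 94, 94, 96, 95, 92, 91, 92, 90, 94, 89, 96, 95, 97, 95, 94, 97]
152 
158 [96, 92, 94, 94, 95, 113, 142, 161, 163, 166, 166, 166, 165, 166, 166, 165, 168, 170, 169, 168, 171, 175, 177, 178, 184, 184, 187, 184, 182, 185, 183, 186, 188, 183, 189, 184, 189, 188, 185, 187, 185, 185, 185, 183, 182, 186, 185, 185, 186, 187, 185, 179, 146, 114, 95, 96, 91, 96, 95, 102]
165
```

Line at col 319.5 against bar centre at 319.2: aligned. Release and rise a bit.

Emit:
{"name": "play_rows", "arguments": {
  "plan": [
    [10,[-0.0005,0,0.001],0],
    [10,[-0.0005,0,0.001],0],
    [35,[-0.0005,0,0.001],0],
    [35,[-0.0005,0,0.001],0],
    [35,[-0.0005,0,0.001],0],
    [35,[-0.0005,0,-0.02],0],
    [35,[-0.0005,0,-0.07],0],
    [35,[-0.0005,0,-0.15],0],
    [35,[-0.0005,0,-0.2],0],
    [35,[-0.0005,0,-0.2],0]
  ]
}}

```text
time_s: 13.6
eef_pos: [0.6073, 0.1506, 0.1197]
eef_rot: [0.003, 0.749, 0.663, 0.003]
wrist_force: [-0.3, -0.6, 0.5]
opening: 0.406
grasp_force: 0.0
```

Run:
```python
from m import *
o=get_obs();go(.5345,.1587,.115,-7)
c=camera("wrist");wbar(o,c,.037);save(c,"w6.png",(180,60,460,360),2)
```

```text
t 13.6 pos [0.6073 0.1506 0.1197] tooly -7.0 tilt [0.0082 0.0003] F [-0.3 -0.6  0.5] shift [-0.0021 -0.1831  0.0103] turn 0.0
wbar 0.66 [313. 204.  31. 135.] [603.3 151.2] [110.1  22.4] 82.86 mean [603.9 154.5]
```

View pics/w6.png

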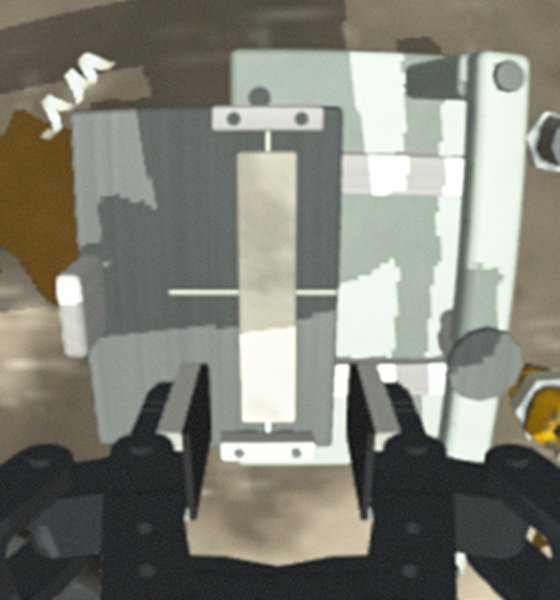

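Bar lies centred: its centre is at crop col 267 with the line at 268, and the gaps to the stops are about equal. Now I'll pinch the tab again.

Emit:
{"name": "play_rows", "arguments": {
  "plan": [
    [45,[-0.002,-0.05,-0.01],0],
    [45,[-0.002,-0.12,-0.01],0],
    [45,[-0.002,-0.176,-0.01],0],
    [45,[-0.002,-0.176,-0.01],0],
    [45,[-0.002,-0.176,0.05],0],
    [45,[-0.002,-0.176,0.11],0],
    [45,[-0.002,-0.176,0.16],0],
    [45,[-0.002,-0.176,0.18],0],
    [45,[-0.002,-0.176,0.18],0],
    [45,[-0.002,-0.176,0.18],0]
  ]
}}

```text
time_s: 14.7
eef_pos: [0.5347, 0.1582, 0.0435]
eef_rot: [0.0, 0.749, 0.663, 0.0]
wrist_force: [-1.1, -0.4, -0.4]
opening: 0.53
grasp_force: 0.0
```

Run:
```python
from m import *
o=get_obs();go(.5342,.1587,.044,-7)
```

```text
t 14.7 pos [0.5347 0.1582 0.0435] tooly -7.01 tilt [0.0004 0.    ] F [-1.1 -0.4 -0.4] shift [ 0.001  -0.0013 -0.0012] turn -0.0
```

Emit:
{"name": "play_rows", "arguments": {
  "plan": [
    [30,[0,0,0],0],
    [20,[0,0,0],0],
    [12,[0,0,0],0],
    [5,[0,0,0],0],
    [0,[0,0,0],0],
    [0,[0,0,0],0],
    [0,[0,0.005,0],0],
    [0,[0,0.012,0],0],
    [0,[0,0.02,0],0],
    [0,[0,0.03,0],0]
  ]
}}

```text
time_s: 15.7
eef_pos: [0.5464, 0.1569, 0.0442]
eef_rot: [0.0, 0.749, 0.663, 0.0]
wrist_force: [-3.1, -0.3, 6.7]
opening: 0.102
grasp_force: 61.1
```

Emit:
{"name": "play_rows", "arguments": {
  "plan": [
    [0,[0,0.01,0],0],
    [0,[0,0.02,0],0],
    [0,[0,0.03,0],0],
    [0,[0,0.04,0],0],
    [0,[0,0.05,0],0],
    [0,[0,0.06,0],0],
    [0,[0,0.07,0],0],
    [0,[0,0.08,0],0],
    [0,[0,0.09,0],0],
    [0,[0,0.1,0],0]
  ]
}}

```text
time_s: 16.7
eef_pos: [0.5862, 0.1518, 0.0442]
eef_rot: [0.0, 0.749, 0.663, 0.0]
wrist_force: [-2.7, -2.2, 7.7]
opening: 0.1
grasp_force: 61.0
```

Emit:
{"name": "play_rows", "arguments": {
  "plan": [
    [0,[0,0.006,0],0],
    [0,[0,0.012,0],0],
    [0,[0,0.016,0],0],
    [0,[0,0.02,0],0],
    [0,[0,0.024,0],0],
    [0,[0,0.026,0],0],
    [0,[0,0.028,0],0],
    [0,[0,0.028,0],0]
  ]
}}

```text
time_s: 17.5
eef_pos: [0.5974, 0.1504, 0.0442]
eef_rot: [0.0, 0.749, 0.663, 0.0]
wrist_force: [-1.5, -2.3, 5.7]
opening: 0.105
grasp_force: 60.8
```

Run:
```python
from m import *
o=get_obs();print(o["opening"]*85.4,o["grasp_force"]);go(.534+.065*.9925,.1588-.065*.122,.044,-7)
```

```text
8.924839515379498 60.839245319366455
t 17.5 pos [0.5974 0.1504 0.0442] tooly -7.0 tilt [ 0.001  -0.0002] F [-1.5 -2.3  5.7] shift [0.0014 0.0027 0.0006] turn -0.0
```

About 1 mm remains to home. I'll press gently against the stop, then relieve.

Emit:
{"name": "play_rows", "arguments": {
  "plan": [
    [0,[0,0.002,0],0],
    [0,[0,0.004,0],0],
    [0,[0,0.006,0],0],
    [0,[0,0.008,0],0],
    [0,[0,0.008,0],0]
  ]
}}

```text
time_s: 18.0
eef_pos: [0.5985, 0.1503, 0.0442]
eef_rot: [-0.001, 0.749, 0.663, -0.001]
wrist_force: [-10.0, -1.3, 13.6]
opening: 0.1
grasp_force: 61.8
```

Run:
```python
from m import *
o=get_obs();print(o["opening"]*85.4,o["grasp_force"]);go(.534+.065*.9925,.1588-.065*.122,.044,-7)
```

```text
8.530930347286683 61.8240362405777
t 18.0 pos [0.5985 0.1503 0.0442] tooly -6.99 tilt [-0.0034 -0.0003] F [-10.   -1.3  13.6] shift [ 0.0015 -0.0003  0.0004] turn 0.0001
```

At the home stop (10 N, 64.9 mm of travel). Relieve, open, rise, back off.

Emit:
{"name": "play_rows", "arguments": {
  "plan": [
    [0,[0,-0.004,0],0],
    [0,[0,-0.004,0],0],
    [40,[0,-0.004,0],0],
    [40,[0,-0.004,0],0],
    [40,[0,-0.004,0],0],
    [40,[0,-0.004,-0.05],0],
    [40,[0,-0.004,-0.15],0],
    [40,[0,-0.004,-0.27],0],
    [40,[0,-0.1,-0.37],0],
    [40,[0,-0.22,-0.42],0]
  ]
}}

```text
time_s: 19.0
eef_pos: [0.521, 0.16, 0.212]
eef_rot: [0.002, 0.749, 0.662, 0.002]
wrist_force: [-0.1, 0.6, 0.7]
opening: 0.47
grasp_force: 0.0
```

Emit:
{"name": "play_rows", "arguments": {
  "plan": [
    [40,[0,-0.1,-0.05],0],
    [40,[0,-0.22,-0.1],0],
    [40,[0,-0.22,-0.1],0],
    [40,[0,-0.22,-0.1],0],
    [40,[0,-0.22,-0.1],0]
  ]
}}

```text
time_s: 19.5
eef_pos: [0.4322, 0.1708, 0.2481]
eef_rot: [0.0, 0.749, 0.663, 0.0]
wrist_force: [-0.3, 0.2, 0.4]
opening: 0.468
grasp_force: 0.0
```

Run:
```python
from m import *
o=get_obs();go(.5,.15,.2,-7)
c=camera("wrist");wbar(o,c,.037)
ct=camera("top");stage(ct,np.array([.534,.1588])+R@[.135,0])
a_=c["image"][60:300,380:640];b_=ct["image"][110:200,280:390]
cv2.imwrite("pics/f.png",np.hstack([cv2.resize(a_,(390,360)),cv2.resize(b_,(400,360),interpolation=2)])[:,:,::-1])
```

```text
t 19.5 pos [0.4322 0.1708 0.2481] tooly -7.01 tilt [ 0.0003 -0.0001] F [-0.3  0.2  0.4] shift [-0.0308  0.1744  0.1203] turn -0.0
wbar 0.87 [497. 175.  25.  83.] [666.8 142.8] [110.4  25.5] 83.09 mean [666.2 144. ]
wbar 0.64 [479. 173.  80. 114.] [639.  146.6] [145.9 108.5] 82.54 mean [630.2 151. ]
tab n 69 rel x [-75.  -65.6] y [-14.6  14. ]
plate x [-76.  -11.1] y [-71.6  70.4]
((625.3904418945312, 151.09579467773438), (152.33609008789062, 65.9202880859375), 82.72481536865234)
```

View pics/f.png

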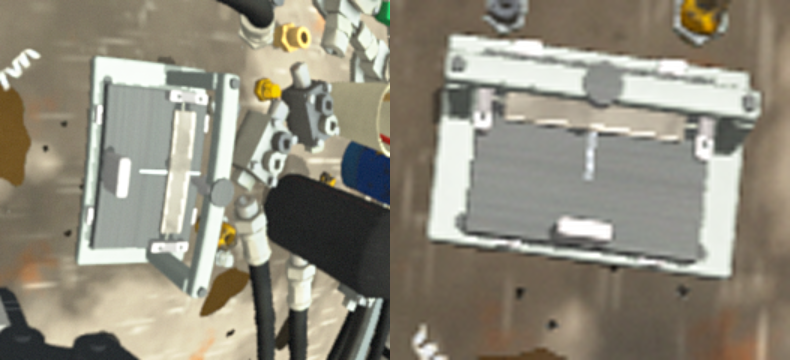

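The stage is home, and the bar is centred between the stops and square.

```bash
python3 -c "
from bench import *
print(hand_in())"
```

```text
the job is handed in; nothing more can be done
None
```

The stage was pulled fully out, the bar laid on the line and released, and the stage pushed home. The last camera check showed the bar square and within about 1.5 mm of centre. The job is handed in at about 20 s of the 64 s allowed, but no verdict came back.

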